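# Gather the good cocoa samples into the tray

### The arm

A 6-joint arm with a two-finger parallel gripper is mounted at the origin on the work surface. World frame = base frame: x ahead of the robot, y to its left, z up, the work surface at z = 0. Lengths are in m, angles in rad, forces in N, time in s.
With the tool pointing down it reaches from about 0.375 to 0.9 m from the base axis. Payload 3.1 kg.
Tool frame: the origin (TCP) lies midway between the tips of the shut fingers; the grasp point (between the pads) lies robot.grip_depth behind it (robot.grip_depth is the distance from the TCP to the grasp point, in m); z points along the fingers, y is the line along which they close (so a half turn about z gives the same grasp; the last joint's range is limited). The gripper opens to 87 mm and grips with 3 to 60 N. Pads are 19 mm wide; open, the fingers measure 117 mm over their backs; the gripper's body (75 mm by 190 mm) begins 51 mm behind the grasp point.
Start: joints at [-1.385, 0.527, 1.433, -0, 1.181, -0.178], TCP at [0.223, -0.584, 0.223] pointing down, gripper open.
Joint ranges: [-3.08, 3.08], [-0.75, 2.2], [0.22, 2.44], [-1.43, 4.57], [0, 2.65], [-2.85, 2.85]. Speed limits (rad/s): [2.79, 2.79, 3.14, 3.14, 3.14, 3.14].

### API

Orientations are given as a unit quaternion [x, y, z, w].
In Python, from rig import robot gives the robot as it stands.
- The arm moves only by the tool creep_tool, called after "Emit:" as a command line: name --argument value ..., lists and objects as JSON in quotes. Schema: {"type":"object","properties":{"ticks":{"type":"array","items":{"type":"object","properties":{"xyz":{"type":"array","items":{"type":"number"},"minItems":3,"maxItems":3},"yaw":{"type":"number"}},"additionalProperties":false},"minItems":1,"maxItems":20},"jaw":{"type":"number"},"grip_force":{"type":"number"},"only":{"type":"string"},"quiet":{"type":"boolean"},"lines":{"type":"string"}},"required":["ticks"],"additionalProperties":false}. ticks is a list of rows, 1 to 20 of them, each an object with the fields xyz (a list: dx, dy, dz in m), yaw (a turn about the tool's z in rad); a field left out counts as zero; each row shifts and turns the commanded pose from where the row before left it, along the tool's axes as they then stand; what a row does not reach is not made up. A row lasts 1/12 s, in which the tool goes at most 0.0417 m and 0.125 rad, less where a joint would pass 70% of its speed; a pose out of reach is approached as far as the arm can. jaw is the finger opening in m, set as the call begins (left out keeps the last). The fingers move at their own pace and stop on an object; grip_force is the grip in N (left out, the last holds). Time passes only in rows, so rows that do not move let the fingers close. The tool returns the time, the measured TCP pose, the force, the opening and the grip force at its end. only (a regular expression) keeps the lines of the reply that match it, lines (a string "A,B") keeps lines A to B, and quiet returns only ok. Input that does not fit is refused with a message, and nothing moves.
- robot.get_obs(): the state, without advancing time (a new reading comes with each control period).
- robot.camera(name): name is "side" or "top"; returns a dict with "img" (400x640x3 uint8, red, green, blue), "fx", "fy", "cx", "cy" (pixels), "k1" (the pictures are not rectified: a ray, as slopes to the right and down, at radius r is drawn at 1 + k1 r^2 times it, then the intrinsics apply), "xyz" and "attitude" of the camera in the world. Camera axes: x right, y down, z forward; pixel columns grow to the right and rows downward; lengths in m; the calibration is good to about 2 mm. A picture is of the moment at which its call begins. There is no depth.
- robot.hand_in(): hands the job in; it is judged then, once.
The state is a dict: "time": time; "q": joint angles; "joint_velocities": joint speeds; "joint_torque": joint torques, N m; "position": TCP position; "tool_rot": TCP orientation; "ft_force": force on the tool from outside, world axes, zero at the start; "moment": the same for the moment, N m; "grip_width": finger opening in m; "grip_force": force on a finger pad.
Only numpy, scipy, OpenCV 4.12 (cv2) and the standard library are available. Lean on these libraries where they do the work, as an engineer would, in place of code of your own. Each camera call takes 0.05 s, during which the arm holds its last target. There are 200 camera calls.

### The job

Gather the three good cocoa sample jars (plain caps) into the green tray: stand each upright, wholly on the coaster of its cap's colour, and set it down rather than dropping it. Leave the two spoiled jars, whose caps carry a black sticker, and the glass flask standing where they are.

Things in the scene. Friction and masses are not known exactly. Their poses are not given: they have to be found in the camera images.
- tray: green open tray, fixed to the table, 300 mm long (its x) x 150 mm wide (its y), 32 mm tall outside, walls and floor 5 mm thick. Origin: centre of its underside, z up. The three coasters lie in it in a row along its x, centres 90 mm apart, on its width's middle; which is where changes.
- coaster_red: red flat round coaster fixed on the tray's floor, 74 mm across, 4 mm thick. Origin: centre of its underside, z up; its top, where the jar with the red cap is to stand, is 4 mm above the origin (9 mm above the table).
- coaster_yellow: yellow flat round coaster fixed on the tray's floor, 74 mm across, 4 mm thick. Origin: centre of its underside, z up; its top, where the jar with the yellow cap is to stand, is 4 mm above the origin (9 mm above the table).
- coaster_blue: blue flat round coaster fixed on the tray's floor, 74 mm across, 4 mm thick. Origin: centre of its underside, z up; its top, where the jar with the blue cap is to stand, is 4 mm above the origin (9 mm above the table).
- jar_red: round screw-top glass jar of brown cocoa, closed, standing upright, 49 mm across and 75 mm tall, 100 to 190 g; its cap is plain red. Origin: centre of its underside, z up along the jar. The cap is the top 20 mm; grip it from above across any diameter. Good sample: it belongs on the red coaster.
- jar_yellow: round screw-top glass jar of brown cocoa, closed, standing upright, 49 mm across and 75 mm tall, 100 to 190 g; its cap is plain yellow. Origin: centre of its underside, z up along the jar. The cap is the top 20 mm; grip it from above across any diameter. Good sample: it belongs on the yellow coaster.
- jar_blue: round screw-top glass jar of brown cocoa, closed, standing upright, 49 mm across and 75 mm tall, 100 to 190 g; its cap is plain blue. Origin: centre of its underside, z up along the jar. The cap is the top 20 mm; grip it from above across any diameter. Good sample: it belongs on the blue coaster.
- spoiled_red: round screw-top glass jar of brown cocoa, closed, standing upright, 49 mm across and 75 mm tall, 100 to 190 g; its red cap carries a round black sticker, 30 mm across, in the middle of its top. Origin: centre of its underside, z up along the jar. The cap is the top 20 mm; grip it from above across any diameter. Spoiled sample: stays where it is.
- spoiled_yellow: round screw-top glass jar of brown cocoa, closed, standing upright, 49 mm across and 75 mm tall, 100 to 190 g; its yellow cap carries a round black sticker, 30 mm across, in the middle of its top. Origin: centre of its underside, z up along the jar. The cap is the top 20 mm; grip it from above across any diameter. Spoiled sample: stays where it is.
- flask: clear conical glass flask standing beside the work, 80 mm across at the foot, 36 mm at the neck, 130 mm tall, about 200 g. Origin: centre of its underside. Not to be disturbed.

How it is judged:
At the end, for the whole second after the job is handed in: Each plain-capped jar stands upright (within 0.1 rad), released and at rest, on the coaster of its own colour, its centre within 13 mm of the coaster's; both stickered jars and the flask still stand upright within 20 mm of where they started (horizontal distance between jar_red and coaster_red below 0.013 m and z of jar_red in the frame of coaster_red between 0.001 and 0.008 m and angle between each of jar_red, jar_yellow, jar_blue, spoiled_red, spoiled_yellow, flask's own z axis and vertical below 0.1 rad and linear speed of each of jar_red, jar_yellow, jar_blue below 0.02 m/s and contact force between each of jar_red, jar_yellow, jar_blue and the fingers below 0.1 N and horizontal distance between jar_yellow and coaster_yellow below 0.013 m and z of jar_yellow in the frame of coaster_yellow between 0.001 and 0.008 m and horizontal distance between jar_blue and coaster_blue below 0.013 m and z of jar_blue in the frame of coaster_blue between 0.001 and 0.008 m and distance of each of spoiled_red, spoiled_yellow, flask from where it was at the start of the episode below 0.02 m); the robot touches nothing.
It fails at once if a spoiled jar or the flask was pushed more than 20 mm or knocked over (distance of any of spoiled_red, spoiled_yellow, flask from where it was at the start of the episode above 0.02 m or angle between any of spoiled_red, spoiled_yellow, flask's own z axis and vertical above 0.3 rad).
It fails at once if the jar with the red cap was dropped (falling free faster than 0.7 m/s, as from 25 mm) or tipped over ((linear speed of jar_red above 0.7 m/s and contact force between jar_red and the fingers below 0.1 N) or angle between jar_red's own z axis and vertical above 0.8 rad).
It fails at once if the jar with the yellow cap was dropped (falling free faster than 0.7 m/s, as from 25 mm) or tipped over ((linear speed of jar_yellow above 0.7 m/s and contact force between jar_yellow and the fingers below 0.1 N) or angle between jar_yellow's own z axis and vertical above 0.8 rad).
It fails at once if the jar with the blue cap was dropped (falling free faster than 0.7 m/s, as from 25 mm) or tipped over ((linear speed of jar_blue above 0.7 m/s and contact force between jar_blue and the fingers below 0.1 N) or angle between jar_blue's own z axis and vertical above 0.8 rad).
It also fails if it takes over 86 s, if anything falls off the work surface, if the arm or the gripper's body presses on something with over 40 N, if the wrist force passes 120 N, or if a joint passes its speed limit or range.

## Working session

There is one attempt and no reset: what is moved stays moved. The work goes in short steps, Python scripts to look and compute and a tool call to move; the robot and the scene stay as the last step left them, time stands still between calls to the robot, and variables do not carry over. Pictures are saved under pics/ and viewed, at most 14 in all, crops included, and the job is handed in when it is done.

```bash
mkdir -p pics; ls
```

Run:
```python
from rig import robot
import cv2
for n in("top","side"):
    c=robot.camera(n); cv2.imwrite(f"pics/{n}0.png",c.pop("img")[...,::-1]); print(c)
print(robot.grip_depth, robot.get_obs())
```

```text
pics
{'fx': 390.3687946887165, 'fy': 390.3687946887165, 'cx': 332.0716399638749, 'cy': 198.2155279902867, 'k1': -0.08119368985970903, 'xyz': array([ 0.47856648, -0.05187549,  0.82882269]), 'attitude': array([ 0.70884475, -0.70146779,  0.04616908, -0.05788332])}
{'fx': 408.6228197476355, 'fy': 408.6228197476355, 'cx': 323.5612843691213, 'cy': 202.6558828403009, 'k1': -0.05499179096090166, 'xyz': array([0.42409318, 0.65061664, 0.61458208]), 'attitude': array([-0.1022292 ,  0.89219431, -0.43618176,  0.05730601])}
0.0187 {'time': 0.1, 'q': array([-1.38450315e+00,  5.28378800e-01,  1.43378834e+00,  3.71266540e-05,
        1.18142204e+00, -1.78513372e-01]), 'joint_velocities': array([ 0.00019735, -0.00124391, -0.00398777,  0.00066727, -0.0010345 ,
        0.00178401]), 'joint_torque': array([-6.79660261e-04, -4.40985811e+01, -1.77150464e+01,  6.33969647e-02,
        5.34167513e-02, -4.77915205e-05]), 'position': array([ 0.2228835 , -0.5831878 ,  0.22166156]), 'tool_rot': array([ 9.83411386e-01,  1.81386464e-01,  1.32835103e-05, -9.98317644e-04]), 'ft_force': array([-0.13616417, -0.35619937,  0.06839384]), 'moment': array([-0.00631738,  0.03585311, -0.02399492]), 'grip_force': 0.0, 'grip_width': 0.0867918586124664}
```

View pics/top0.png

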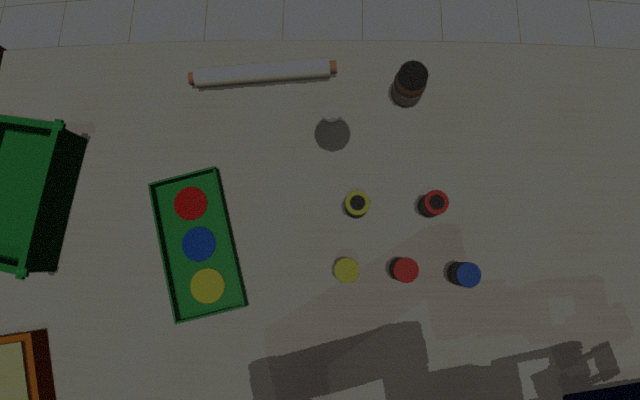

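View pics/side0.png

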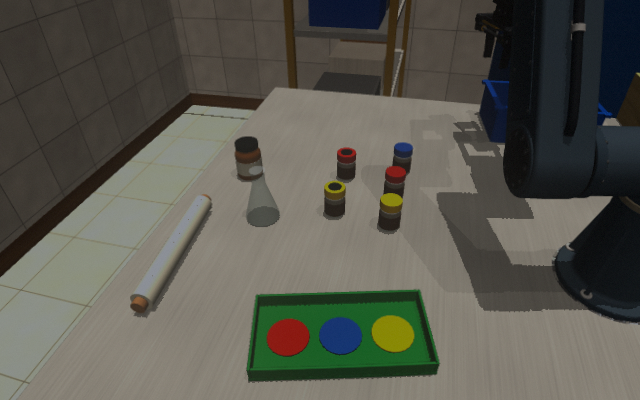

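The top view shows the plain caps at yellow (346,270), red (405,270) and blue (468,274). The stickered caps are at (357,204) and (435,203), and the flask is at about (333,133). The coasters are red (191,203), blue (199,244) and yellow (207,286). The side view shows the same jars in a cluster around (320-410,145-230). Next I'll enlarge both views.

Run:
```python
import cv2,numpy as np
t=cv2.imread("pics/top0.png");s=cv2.imread("pics/side0.png")
f=lambda i:np.clip(i.astype(float)*1.6,0,255).astype(np.uint8)
cv2.imwrite("pics/tc.png",f(cv2.resize(t[190:295,330:490],None,fx=5,fy=5,interpolation=2)))
cv2.imwrite("pics/sc.png",f(cv2.resize(s[138:238,315:420],None,fx=6,fy=6,interpolation=2)[:600]))
for nm,im,roi in(("top",t,(150,160,250,330)),("side",s,(240,285,440,380)),("topjar",t,(330,185,490,295)),("sidejar",s,(315,138,420,238))):
    x0,y0,x1,y1=roi; h=cv2.cvtColor(im[y0:y1,x0:x1],cv2.COLOR_BGR2HSV)
    for c,(a,b) in dict(red=(172,8),yel=(22,34),blue=(105,125)).items():
        H=h[...,0]; m=((H>=a)|(H<=b) if a>b else (H>=a)&(H<=b))&(h[...,1]>130)&(h[...,2]>50)
        n,l,st,ce=cv2.connectedComponentsWithStats(m.astype(np.uint8))
        for k in range(1,n):
            if st[k,4]>40: print(nm,c,(st[k,:2]+[x0,y0]),st[k,2:],np.round(ce[k]+[x0,y0],1))
```

```text
top red [174 187] [ 33  33 846] [190. 203.]
top yel [191 268] [ 34  35 928] [207.2 285.3]
top blue [182 227] [ 33  34 880] [198.3 243.7]
side red [267 319] [  42   37 1231] [287.6 337.1]
side yel [371 316] [  43   37 1222] [392.3 333.7]
side blue [319 318] [  43   36 1209] [340.1 335.4]
topjar red [424 190] [ 25  25 279] [435.6 201.9]
topjar red [393 258] [ 26  25 496] [405.4 269.7]
topjar yel [345 191] [ 24  24 252] [356.6 203. ]
topjar yel [334 258] [ 25  25 439] [346. 270.]
topjar blue [457 263] [ 24  24 453] [468.2 274.6]
sidejar red [337 148] [ 19  15 194] [346.3 155.5]
sidejar red [386 166] [ 20  17 287] [395.3 174. ]
sidejar yel [324 181] [ 21  13 150] [334.5 187.3]
sidejar yel [380 193] [ 23  15 267] [391.1 199.8]
sidejar blue [395 143] [ 17   9 129] [403.1 147.1]
```

View pics/tc.png

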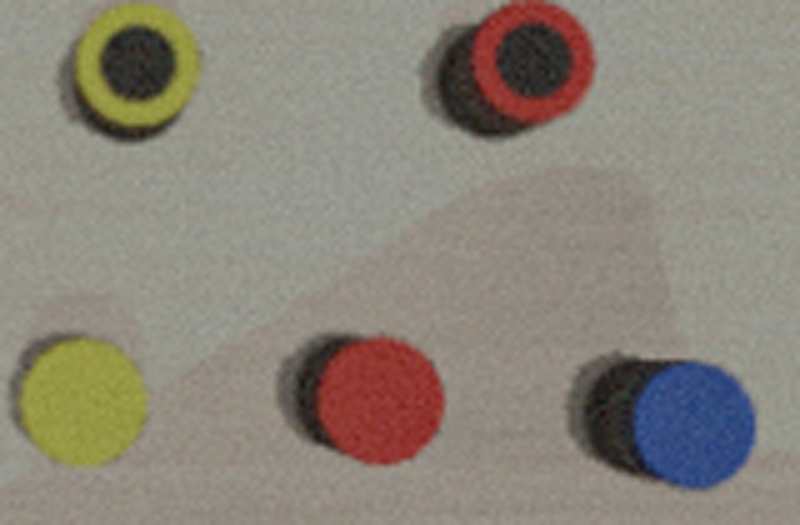

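View pics/sc.png

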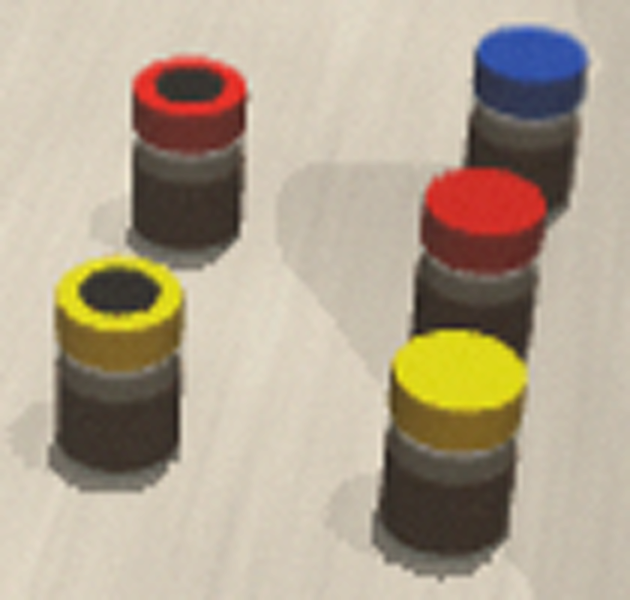

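The top crop puts the plain cap centres at yellow (346,270), red (405.4,269.7) and blue (468.2,274.5). In the side crop they are at yellow (390.9,199.4), red (395.2,171.2) and blue (402.9,148.6). The stickered caps there are red (346.2,151.9) and yellow (334.6,186.2).

Create h.py:
```python
import numpy as np,cv2
from scipy.spatial.transform import Rotation as R
C=dict(top=dict(f=390.3687946887165,c=(332.0716399638749,198.2155279902867),k=-0.08119368985970903,p=np.array([0.47856648,-0.05187549,0.82882269]),q=[0.70884475,-0.70146779,0.04616908,-0.05788332]),
side=dict(f=408.6228197476355,c=(323.5612843691213,202.6558828403009),k=-0.05499179096090166,p=np.array([0.42409318,0.65061664,0.61458208]),q=[-0.1022292,0.89219431,-0.43618176,0.05730601]))
def ray(n,uv):
    c=C[n]; d=(np.array(uv,float)-c['c'])/c['f']; s=d.copy()
    for _ in range(20): s=d/(1+c['k']*(s@s))
    v=R.from_quat(c['q']).apply([s[0],s[1],1]); return c['p'],v/np.linalg.norm(v)
def tri(a,b):
    A=0;B=0
    rs=[ray('top',a),ray('side',b)]
    for p,v in rs: M=np.eye(3)-np.outer(v,v); A=A+M; B=B+M@p
    x=np.linalg.solve(A,B); return x,max(np.linalg.norm((np.eye(3)-np.outer(v,v))@(x-p)) for p,v in rs)
def atz(n,uv,z): p,v=ray(n,uv); return p+v*(z-p[2])/v[2]
```

Run:
```python
from h import *
P=dict(jy=((346,270),(390.9,199.4),.075),jr=((405.4,269.7),(395.2,171.2),.075),jb=((468.2,274.5),(402.9,148.6),.075),sr=((435.6,202),(346.2,151.9),.075),sy=((357,203),(334.6,186.2),.075),
cr=((190,203),(287.6,337.1),.009),cb=((198.4,243.8),(340.2,335.4),.009),cy=((207.2,285.4),(392.3,333.7),.009),fl=((332,134),(263,215),0))
for n,(a,b,z) in P.items():
    x,e=tri(a,b); print(n,x.round(4),round(e,4),atz('top',a,z)[:2].round(4),atz('side',b,z)[:2].round(4))
```

```text
jy [ 0.4524 -0.0668  0.0752] 0.0 [ 0.4524 -0.0668] [ 0.4524 -0.0671]
jr [ 0.454  -0.18    0.0752] 0.0001 [ 0.4539 -0.1801] [ 0.4541 -0.1804]
jb [ 0.4451 -0.3029  0.0683] 0.0 [ 0.4453 -0.3007] [ 0.4448 -0.2912]
sr [ 0.5846 -0.2405  0.0767] 0.0001 [ 0.5848 -0.241 ] [ 0.5853 -0.2433]
sy [ 0.5816 -0.0873  0.0762] 0.0004 [ 0.5814 -0.0874] [ 0.5823 -0.089 ]
cr [0.5869 0.2694 0.0068] 0.0002 [0.5869 0.2686] [0.5862 0.2708]
cb [0.4997 0.2457 0.0066] 0.0001 [0.4998 0.2449] [0.4994 0.2473]
cy [0.413  0.2224 0.0062] 0.0002 [0.4134 0.2215] [0.4129 0.2244]
fl [ 0.7431 -0.0357  0.0044] 0.0001 [ 0.7446 -0.0356] [ 0.7452 -0.0406]
```

Create go.py:
```python
import sys
from h import *
from rig import robot
T=dict(jy=(.4524,-.0669),jr=(.454,-.1801),jb=(.4453,-.3007),cr=(.5867,.2693),cb=(.4997,.2457),cy=(.4132,.2222))
o=robot.get_obs(); z=float(sys.argv[2]); r=R.from_quat(o['tool_rot'])
d=r.inv().apply(np.array([*T[sys.argv[1]],z])-o['position'])
print('t',round(o['time'],2),'tool delta',d.round(4),'tooly',r.as_matrix()[:,1].round(3),'zaxis',r.as_matrix()[:,2].round(3),'q1,q6',o['q'][[0,5]].round(2),'F',o['ft_force'].round(2))
```

```bash
python3 go.py jb .2
```

```text
t 0.1 tool delta [ 0.3086 -0.1845  0.0221] tooly [ 0.357 -0.934 -0.002] zaxis [-0.     0.002 -1.   ] q1,q6 [-1.38 -0.18] F [-0.14 -0.36  0.07]
```

Emit:
creep_tool --ticks '[{"xyz": [0.0103,-0.006,0.0011]},{"xyz": [0.0257,-0.0154,0.0018]},{"xyz": [0.0257,-0.0154,0.0018]},{"xyz": [0.0257,-0.0154,0.0018]},{"xyz": [0.0257,-0.0154,0.0018]},{"xyz": [0.0257,-0.0154,0.0018]},{"xyz": [0.0257,-0.0154,0.0018]},{"xyz": [0.0257,-0.0154,0.0018]},{"xyz": [0.0257,-0.0154,0.0018]},{"xyz": [0.0257,-0.0154,0.0018]},{"xyz": [0.0257,-0.0154,0.0018]},{"xyz": [0.0257,-0.0154,0.0018]},{"xyz": [0.0156,-0.0091,0.0012]},{},{}]' --jaw 0.08 --grip_force 25

```text
time: 1.35
position: [0.4457, -0.2998, 0.2002]
tool_rot: [0.983, 0.183, -0.0, -0.0]
ft_force: [-0.5, 0.2, -0.1]
grip_width: 0.0796
grip_force: 0.0
```

```bash
python3 go.py jb .12
```

```text
t 1.35 tool delta [-0.0007  0.0008  0.0802] tooly [ 0.36  -0.933 -0.001] zaxis [-0.001  0.    -1.   ] q1,q6 [-0.8  0.4] F [-0.49  0.22 -0.08]
```

Emit:
creep_tool --ticks '[{"xyz": [-0.0007,0.0008,0.01]},{"xyz": [0,0,0.02]},{"xyz": [0,0,0.02]},{"xyz": [0,0,0.02]},{"xyz": [0,0,0.02]},{"xyz": [0,0,0.015]},{"xyz": [0,0,0.015]},{"xyz": [0,0,0.015]},{"xyz": [0,0,0.01]},{"xyz": [0,0,0.008]},{},{}]' --jaw 0.08 --grip_force 25

```text
time: 2.35
position: [0.4447, -0.3027, 0.0472]
tool_rot: [0.983, 0.181, -0.0, -0.0]
ft_force: [0.1, 0.1, 0.4]
grip_width: 0.0799
grip_force: 0.0
```

```bash
python3 go.py jb .047
```

Run:
```python
from rig import robot
import cv2
a=robot.camera("side")["img"][90:240,300:460,::-1]
cv2.imwrite("pics/s1.png",cv2.convertScaleAbs(cv2.resize(a,None,fx=4,fy=4,interpolation=2),alpha=1.5))
```

```text
t 2.35 tool delta [ 0.0012 -0.0017  0.0002] tooly [ 0.356 -0.934 -0.001] zaxis [-0.  0. -1.] q1,q6 [-0.81  0.4 ] F [0.12 0.11 0.42]
```

View pics/s1.png

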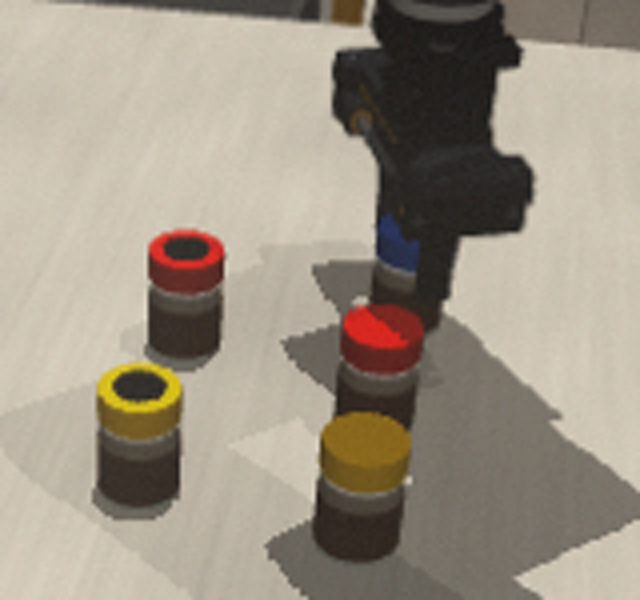

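The fingers straddle the blue cap at about (400,240) in the crop, and the neighbouring jars are untouched. I'll close the gripper and lift.

Emit:
creep_tool --ticks '[{"xyz": [0.0012,-0.0017,0]},{},{},{},{},{},{},{},{},{}]' --jaw 0.03 --grip_force 25

```text
time: 3.23
position: [0.4459, -0.3008, 0.0477]
tool_rot: [0.983, 0.181, 0.0, 0.0]
ft_force: [-0.3, -1.3, 3.3]
grip_width: 0.0484
grip_force: 25.0
```

Emit:
creep_tool --ticks '[{"xyz": [0,0,-0.005]},{"xyz": [0,0,-0.01]},{"xyz": [0,0,-0.02]},{"xyz": [0,0,-0.02]},{"xyz": [0,0,-0.025]},{"xyz": [0,0,-0.025]},{"xyz": [0,0,-0.02]},{"xyz": [0,0,-0.02]},{"xyz": [0,0,-0.01]},{},{}]'

```text
time: 4.15
position: [0.4453, -0.3, 0.2025]
tool_rot: [0.983, 0.181, 0.0, 0.0]
ft_force: [-0.4, -0.3, -1.4]
grip_width: 0.0485
grip_force: 25.0
```

```bash
python3 go.py cb .2
```

```text
t 4.15 tool delta [ 0.2455 -0.4904  0.0025] tooly [ 0.357 -0.934  0.   ] zaxis [ 0.  0. -1.] q1,q6 [-0.8  0.4] F [-0.39 -0.3  -1.45]
```

Emit:
creep_tool --ticks '[{"xyz": [0.005,-0.01,0]},{"xyz": [0.010,-0.02,0]},{"xyz": [0.013,-0.026,0]},{"xyz": [0.013,-0.026,0]},{"xyz": [0.013,-0.026,0]},{"xyz": [0.013,-0.026,0]},{"xyz": [0.013,-0.026,0]},{"xyz": [0.013,-0.026,0]},{"xyz": [0.013,-0.026,0]},{"xyz": [0.013,-0.026,0]},{"xyz": [0.013,-0.026,0]},{"xyz": [0.013,-0.026,0]},{"xyz": [0.013,-0.026,0]},{"xyz": [0.013,-0.026,0]},{"xyz": [0.013,-0.026,0]},{"xyz": [0.013,-0.026,0]},{"xyz": [0.013,-0.026,0]},{"xyz": [0.013,-0.026,0]},{"xyz": [0.013,-0.026,0]},{"xyz": [0.0095,-0.0184,0]}]'

```text
time: 5.82
position: [0.498, 0.248, 0.2005]
tool_rot: [0.983, 0.182, -0.002, -0.0]
ft_force: [0.4, -0.4, -1.6]
grip_width: 0.0485
grip_force: 25.0
```

Emit:
creep_tool --ticks '[{},{},{}]'

```text
time: 6.07
position: [0.4984, 0.2449, 0.201]
tool_rot: [0.983, 0.182, -0.002, 0.0]
ft_force: [-1.0, -0.0, -2.0]
grip_width: 0.048
grip_force: 25.0
```

```bash
python3 go.py cb .06
```

```text
t 6.07 tool delta [ 0.002  -0.0003  0.141 ] tooly [ 0.357 -0.934 -0.   ] zaxis [-0.004 -0.001 -1.   ] q1,q6 [0.26 1.46] F [-1.   -0.02 -1.99]
```

Emit:
creep_tool --ticks '[{"xyz": [0.001,0,0.005]},{"xyz": [0.001,-0.0003,0.015]},{"xyz": [0,0,0.02]},{"xyz": [0,0,0.02]},{"xyz": [0,0,0.02]},{"xyz": [0,0,0.02]},{"xyz": [0,0,0.015]},{"xyz": [0,0,0.01]},{"xyz": [0,0,0.006]},{"xyz": [0,0,0.004]},{},{},{}]'

```text
time: 7.15
position: [0.5024, 0.2465, 0.0683]
tool_rot: [0.983, 0.181, 0.001, -0.0]
ft_force: [0.1, 0.1, -0.5]
grip_width: 0.0483
grip_force: 25.0
```

```bash
python3 go.py cb .057;python3 - <<'E'
from rig import robot
import cv2
a=robot.camera("side")["img"][200:390,230:450,::-1]
cv2.imwrite("pics/s2.png",cv2.convertScaleAbs(cv2.resize(a,None,fx=3,fy=3,interpolation=2),alpha=1.5))
E
```

```text
t 7.15 tool delta [-0.0029 -0.0002  0.0113] tooly [ 0.357 -0.934  0.   ] zaxis [ 0.002  0.    -1.   ] q1,q6 [0.26 1.46] F [ 0.11  0.08 -0.52]
```

View pics/s2.png

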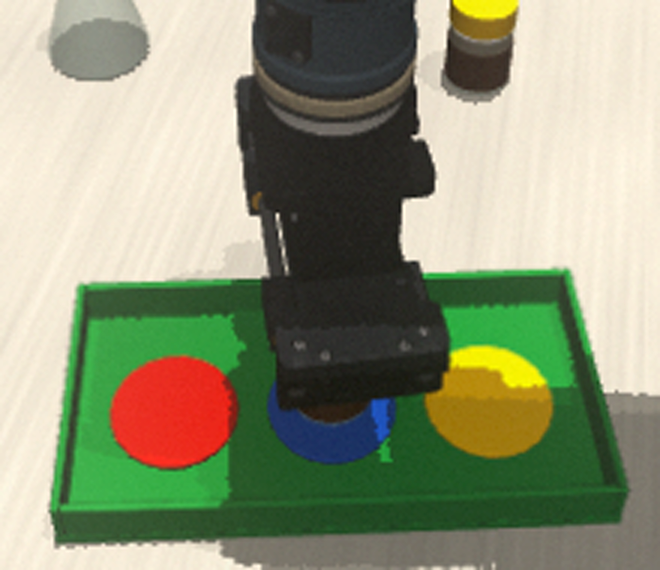

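The jar hangs over the middle (blue) coaster, about (333,410) in the crop. I'll lower it gently to contact.

Emit:
creep_tool --ticks '[{"xyz": [-0.0015,0,0.002]},{"xyz": [-0.001,0,0.002]},{"xyz": [0,0,0.002]},{"xyz": [0,0,0.0015]},{"xyz": [0,0,0.0015]},{},{},{}]'

```text
time: 7.87
position: [0.4995, 0.2455, 0.0584]
tool_rot: [0.983, 0.181, -0.0, -0.0]
ft_force: [-0.2, 0.1, -1.7]
grip_width: 0.0483
grip_force: 25.0
```

```bash
python3 go.py cb .057
```

```text
t 7.87 tool delta [ 0.0003 -0.0001  0.0014] tooly [ 0.357 -0.934 -0.   ] zaxis [-0.  0. -1.] q1,q6 [0.26 1.46] F [-0.22  0.07 -1.7 ]
```

Emit:
creep_tool --ticks '[{"xyz": [0,0,0.001]},{"xyz": [0,0,0.001]},{},{}]'

```text
time: 8.2
position: [0.4997, 0.2455, 0.0567]
tool_rot: [0.983, 0.181, 0.0, -0.0]
ft_force: [-1.1, 0.3, 1.0]
grip_width: 0.0485
grip_force: 25.0
```

```bash
python3 go.py cb .057
```

```text
t 8.2 tool delta [ 0.0001 -0.0002 -0.0003] tooly [ 0.357 -0.934  0.   ] zaxis [ 0.001  0.    -1.   ] q1,q6 [0.26 1.46] F [-1.07  0.25  0.97]
```

Emit:
creep_tool --ticks '[{},{},{},{},{},{}]' --jaw 0.075

```text
time: 8.7
position: [0.4994, 0.2455, 0.0564]
tool_rot: [0.983, 0.181, -0.0, -0.0]
ft_force: [0.0, 0.1, -0.3]
grip_width: 0.0737
grip_force: 0.0
```

Emit:
creep_tool --ticks '[{"xyz": [0,0,-0.005]},{"xyz": [0,0,-0.01]},{"xyz": [0,0,-0.02]},{"xyz": [0,0,-0.025]},{"xyz": [0,0,-0.025]},{"xyz": [0,0,-0.025]},{"xyz": [0,0,-0.02]},{"xyz": [0,0,-0.015]},{},{}]'

```text
time: 9.53
position: [0.4999, 0.2456, 0.2028]
tool_rot: [0.983, 0.181, 0.001, -0.0]
ft_force: [0.5, 0.3, -0.8]
grip_width: 0.075
grip_force: 0.0
```

```bash
python3 go.py jr .2
```

```text
t 9.53 tool delta [-0.1948  0.3813  0.0024] tooly [ 0.357 -0.934  0.   ] zaxis [ 0.003  0.001 -1.   ] q1,q6 [0.26 1.46] F [ 0.51  0.29 -0.78]
```

Emit:
creep_tool --ticks '[{"xyz": [-0.0028,0.0058,0]},{"xyz": [-0.0135,0.0264,0]},{"xyz": [-0.0135,0.0264,0]},{"xyz": [-0.0135,0.0264,0]},{"xyz": [-0.0135,0.0264,0]},{"xyz": [-0.0135,0.0264,0]},{"xyz": [-0.0135,0.0264,0]},{"xyz": [-0.0135,0.0264,0]},{"xyz": [-0.0135,0.0264,0]},{"xyz": [-0.0135,0.0264,0]},{"xyz": [-0.0135,0.0264,0]},{"xyz": [-0.0135,0.0264,0]},{"xyz": [-0.0135,0.0264,0]},{"xyz": [-0.0135,0.0264,0]},{"xyz": [-0.0135,0.0264,0]},{"xyz": [-0.003,0.0059,0]},{},{},{}]' --jaw 0.08

```text
time: 11.12
position: [0.4526, -0.1787, 0.2007]
tool_rot: [0.983, 0.182, -0.001, -0.001]
ft_force: [-0.6, 0.1, 1.4]
grip_width: 0.08
grip_force: 0.0
```

```bash
python3 go.py jr .1
```

```text
t 11.12 tool delta [0.0009 0.0021 0.1007] tooly [ 0.357 -0.934 -0.003] zaxis [-0.002  0.002 -1.   ] q1,q6 [-0.61  0.6 ] F [-0.58  0.06  1.36]
```

Emit:
creep_tool --ticks '[{"xyz": [0,0,0.01]},{"xyz": [0,0,0.02]},{"xyz": [0,0,0.02]},{"xyz": [0,0,0.02]},{"xyz": [0,0,0.02]},{"xyz": [0,0,0.01]},{},{}]'

```text
time: 11.78
position: [0.4532, -0.1787, 0.1011]
tool_rot: [0.983, 0.182, -0.001, -0.001]
ft_force: [0.3, -0.7, 1.0]
grip_width: 0.0801
grip_force: 0.0
```

```bash
python3 go.py jr .047
```

```text
t 11.78 tool delta [0.0003 0.0017 0.0541] tooly [ 0.359 -0.933 -0.002] zaxis [-0.002  0.001 -1.   ] q1,q6 [-0.61  0.6 ] F [ 0.26 -0.72  1.  ]
```

Emit:
creep_tool --ticks '[{"xyz": [0,0.0015,0.01]},{"xyz": [0,0,0.015]},{"xyz": [0,0,0.015]},{"xyz": [0,0,0.009]},{"xyz": [0,0,0.005]},{},{}]'

```text
time: 12.37
position: [0.4542, -0.1817, 0.0476]
tool_rot: [0.983, 0.181, 0.0, 0.0]
ft_force: [-0.2, 1.3, 0.1]
grip_width: 0.0802
grip_force: 0.0
```

```bash
python3 go.py jr .047
```

```text
t 12.37 tool delta [ 0.0004 -0.0016  0.0006] tooly [ 0.357 -0.934  0.   ] zaxis [ 0. -0. -1.] q1,q6 [-0.61  0.6 ] F [-0.16  1.26  0.06]
```

Emit:
creep_tool --ticks '[{},{},{},{},{},{},{},{},{}]' --jaw 0.03 --grip_force 25

```text
time: 13.12
position: [0.4541, -0.1817, 0.0476]
tool_rot: [0.983, 0.181, 0.0, 0.0]
ft_force: [-0.8, 0.2, 2.5]
grip_width: 0.0487
grip_force: 25.0
```

Emit:
creep_tool --ticks '[{"xyz": [0,0,-0.005]},{"xyz": [0,0,-0.01]},{"xyz": [0,0,-0.02]},{"xyz": [0,0,-0.02]},{"xyz": [0,0,-0.025]},{"xyz": [0,0,-0.025]},{"xyz": [0,0,-0.02]},{"xyz": [0,0,-0.02]},{"xyz": [0,0,-0.01]},{},{}]'

```text
time: 14.03
position: [0.4539, -0.1816, 0.2032]
tool_rot: [0.983, 0.181, 0.0, 0.0]
ft_force: [0.7, 0.5, -2.5]
grip_width: 0.0485
grip_force: 25.0
```

```bash
python3 go.py cr .2
```

```text
t 14.03 tool delta [ 0.2849 -0.3738  0.003 ] tooly [ 0.357 -0.934  0.001] zaxis [ 0.001 -0.001 -1.   ] q1,q6 [-0.61  0.6 ] F [ 0.71  0.5  -2.49]
```

Emit:
creep_tool --ticks '[{"xyz": [0.006,-0.009,0]},{"xyz": [0.0168,-0.022,0]},{"xyz": [0.0168,-0.022,0]},{"xyz": [0.0168,-0.022,0]},{"xyz": [0.0168,-0.022,0]},{"xyz": [0.0168,-0.022,0]},{"xyz": [0.0168,-0.022,0]},{"xyz": [0.0168,-0.022,0]},{"xyz": [0.0168,-0.022,0]},{"xyz": [0.0168,-0.022,0]},{"xyz": [0.0168,-0.022,0]},{"xyz": [0.0168,-0.022,0]},{"xyz": [0.0168,-0.022,0]},{"xyz": [0.0168,-0.022,0]},{"xyz": [0.0168,-0.022,0]},{"xyz": [0.0168,-0.022,0]},{"xyz": [0.0168,-0.022,0]},{"xyz": [0.0101,-0.0128,0]},{},{}]'

```text
time: 15.7
position: [0.5852, 0.2702, 0.2004]
tool_rot: [0.983, 0.182, -0.002, 0.0]
ft_force: [-0.6, -0.3, -2.9]
grip_width: 0.0481
grip_force: 25.0
```

Emit:
creep_tool --ticks '[{"xyz": [0,0,0.005]},{"xyz": [0,0,0.015]},{"xyz": [0,0,0.02]},{"xyz": [0,0,0.02]},{"xyz": [0,0,0.02]},{"xyz": [0,0,0.02]},{"xyz": [0,0,0.015]},{"xyz": [0,0,0.005]},{},{},{}]'

```text
time: 16.62
position: [0.5877, 0.269, 0.0836]
tool_rot: [0.983, 0.181, 0.001, -0.0]
ft_force: [0.5, -0.8, -1.2]
grip_width: 0.0482
grip_force: 25.0
```

```bash
python3 go.py cr .057
```

```text
t 16.62 tool delta [-0.0008 -0.0006  0.0266] tooly [ 0.356 -0.934  0.   ] zaxis [ 0.002  0.    -1.   ] q1,q6 [0.26 1.46] F [ 0.46 -0.77 -1.21]
```

Emit:
creep_tool --ticks '[{"xyz": [-0.0008,-0.0005,0.006]},{"xyz": [0,0,0.007]},{"xyz": [0,0,0.005]},{"xyz": [0,0,0.003]},{"xyz": [0,0,0.002]},{"xyz": [0,0,0.0015]},{},{},{}]'

```text
time: 17.37
position: [0.5861, 0.2694, 0.0581]
tool_rot: [0.983, 0.181, 0.0, -0.0]
ft_force: [0.4, 0.1, -1.3]
grip_width: 0.0485
grip_force: 25.0
```

```bash
python3 go.py cr .057
```

```text
t 17.37 tool delta [0.0005 0.0004 0.0011] tooly [ 0.357 -0.934  0.   ] zaxis [ 0.  0. -1.] q1,q6 [0.26 1.46] F [ 0.42  0.05 -1.28]
```

Emit:
creep_tool --ticks '[{"xyz": [0,0,0.001]},{"xyz": [0,0,0.001]},{},{}]'

```text
time: 17.7
position: [0.5862, 0.2695, 0.0567]
tool_rot: [0.983, 0.181, 0.001, -0.0]
ft_force: [-1.0, 0.4, 3.3]
grip_width: 0.0483
grip_force: 25.0
```

```bash
python3 go.py cr .057
```

```text
t 17.7 tool delta [ 0.0004  0.0004 -0.0003] tooly [ 0.357 -0.934  0.   ] zaxis [ 0.001  0.    -1.   ] q1,q6 [0.26 1.46] F [-0.96  0.41  3.32]
```

Emit:
creep_tool --ticks '[{},{},{},{},{},{}]' --jaw 0.075

```text
time: 18.2
position: [0.5858, 0.2693, 0.0558]
tool_rot: [0.983, 0.181, -0.0, 0.0]
ft_force: [0.2, -0.4, 0.5]
grip_width: 0.0737
grip_force: 0.0
```

Emit:
creep_tool --ticks '[{"xyz": [0,0,-0.005]},{"xyz": [0,0,-0.01]},{"xyz": [0,0,-0.02]},{"xyz": [0,0,-0.025]},{"xyz": [0,0,-0.025]},{"xyz": [0,0,-0.025]},{"xyz": [0,0,-0.02]},{"xyz": [0,0,-0.015]},{},{}]'

```text
time: 19.03
position: [0.5864, 0.2696, 0.2026]
tool_rot: [0.983, 0.181, 0.002, -0.0]
ft_force: [-0.1, -0.4, -0.0]
grip_width: 0.0751
grip_force: 0.0
```

```bash
python3 go.py jy .2
```

```text
t 19.03 tool delta [-0.2453  0.2665  0.0019] tooly [ 0.357 -0.934  0.   ] zaxis [ 0.003  0.001 -1.   ] q1,q6 [0.26 1.46] F [-0.09 -0.44 -0.02]
```

Emit:
creep_tool --ticks '[{"xyz": [-0.006,0.006,0]},{"xyz": [-0.0195,0.0212,0]},{"xyz": [-0.0195,0.0212,0]},{"xyz": [-0.0195,0.0212,0]},{"xyz": [-0.0195,0.0212,0]},{"xyz": [-0.0195,0.0212,0]},{"xyz": [-0.0195,0.0212,0]},{"xyz": [-0.0195,0.0212,0]},{"xyz": [-0.0195,0.0212,0]},{"xyz": [-0.0195,0.0212,0]},{"xyz": [-0.0195,0.0212,0]},{"xyz": [-0.0195,0.0212,0]},{"xyz": [-0.0195,0.0212,0]},{"xyz": [-0.0053,0.0061,0]},{},{},{}]' --jaw 0.08

```text
time: 20.45
position: [0.4517, -0.0662, 0.2005]
tool_rot: [0.983, 0.182, -0.0, -0.001]
ft_force: [0.1, 0.3, -0.6]
grip_width: 0.0802
grip_force: 0.0
```

Emit:
creep_tool --ticks '[{"xyz": [0,0,0.01]},{"xyz": [0,0,0.02]},{"xyz": [0,0,0.02]},{"xyz": [0,0,0.02]},{"xyz": [0,0,0.02]},{"xyz": [0,0,0.01]},{},{},{}]'

```text
time: 21.2
position: [0.4525, -0.0665, 0.1014]
tool_rot: [0.983, 0.182, 0.0, 0.0]
ft_force: [0.2, -0.4, 0.1]
grip_width: 0.0799
grip_force: 0.0
```

```bash
python3 go.py jy .047
```

```text
t 21.2 tool delta [-0.0003  0.0003  0.0544] tooly [ 0.358 -0.934  0.001] zaxis [ 0.001 -0.    -1.   ] q1,q6 [-0.39  0.81] F [ 0.23 -0.45  0.06]
```

Emit:
creep_tool --ticks '[{"xyz": [0,0,0.01]},{"xyz": [0,0,0.015]},{"xyz": [0,0,0.015]},{"xyz": [0,0,0.009]},{"xyz": [0,0,0.005]},{},{}]'

```text
time: 21.78
position: [0.4521, -0.0672, 0.0473]
tool_rot: [0.983, 0.181, 0.0, 0.0]
ft_force: [0.5, -0.8, -0.1]
grip_width: 0.0798
grip_force: 0.0
```

```bash
python3 go.py jy .047
```

```text
t 21.78 tool delta [ 0.0003 -0.0001  0.0003] tooly [ 0.357 -0.934  0.   ] zaxis [ 0.001 -0.    -1.   ] q1,q6 [-0.39  0.81] F [ 0.52 -0.84 -0.06]
```

Emit:
creep_tool --ticks '[{},{},{},{},{},{},{},{},{}]' --jaw 0.03 --grip_force 25

```text
time: 22.53
position: [0.452, -0.0673, 0.0471]
tool_rot: [0.983, 0.181, 0.0, 0.0]
ft_force: [-0.2, -0.8, 2.1]
grip_width: 0.0483
grip_force: 25.0
```

Emit:
creep_tool --ticks '[{"xyz": [0,0,-0.005]},{"xyz": [0,0,-0.01]},{"xyz": [0,0,-0.02]},{"xyz": [0,0,-0.02]},{"xyz": [0,0,-0.025]},{"xyz": [0,0,-0.025]},{"xyz": [0,0,-0.02]},{"xyz": [0,0,-0.02]},{"xyz": [0,0,-0.01]},{},{}]'

```text
time: 23.45
position: [0.4515, -0.0669, 0.2021]
tool_rot: [0.983, 0.181, 0.0, 0.0]
ft_force: [-0.6, -0.7, -1.9]
grip_width: 0.0484
grip_force: 25.0
```

```bash
python3 go.py cy .2
```

```text
t 23.45 tool delta [ 0.0674 -0.2837  0.0021] tooly [ 0.357 -0.934  0.   ] zaxis [ 0. -0. -1.] q1,q6 [-0.39  0.81] F [-0.62 -0.7  -1.89]
```

Emit:
creep_tool --ticks '[{"xyz": [0.0034,-0.0137,0]},{"xyz": [0.006,-0.0255,0]},{"xyz": [0.006,-0.0255,0]},{"xyz": [0.006,-0.0255,0]},{"xyz": [0.006,-0.0255,0]},{"xyz": [0.006,-0.0255,0]},{"xyz": [0.006,-0.0255,0]},{"xyz": [0.006,-0.0255,0]},{"xyz": [0.006,-0.0255,0]},{"xyz": [0.006,-0.0255,0]},{"xyz": [0.006,-0.0255,0]},{"xyz": [0.004,-0.015,0]},{},{},{}]'

```text
time: 24.7
position: [0.4128, 0.2212, 0.201]
tool_rot: [0.983, 0.181, -0.001, 0.0]
ft_force: [-0.5, -1.4, -1.2]
grip_width: 0.0479
grip_force: 25.0
```

Emit:
creep_tool --ticks '[{"xyz": [0,0,0.005]},{"xyz": [0,0,0.015]},{"xyz": [0,0,0.02]},{"xyz": [0,0,0.02]},{"xyz": [0,0,0.02]},{"xyz": [0,0,0.02]},{"xyz": [0,0,0.015]},{"xyz": [0,0,0.005]},{},{},{}]'

```text
time: 25.62
position: [0.4144, 0.2218, 0.0827]
tool_rot: [0.983, 0.181, 0.001, -0.0]
ft_force: [-0.1, -0.0, -0.8]
grip_width: 0.0483
grip_force: 25.0
```

```bash
python3 go.py cy .057
```

```text
t 25.62 tool delta [-0.001  -0.0008  0.0257] tooly [ 0.356 -0.934  0.   ] zaxis [ 0.002  0.    -1.   ] q1,q6 [0.25 1.46] F [-0.1  -0.   -0.78]
```

Emit:
creep_tool --ticks '[{"xyz": [-0.001,-0.0005,0.006]},{"xyz": [0,0,0.007]},{"xyz": [0,0,0.005]},{"xyz": [0,0,0.003]},{"xyz": [0,0,0.002]},{"xyz": [0,0,0.001]},{},{},{}]'

```text
time: 26.37
position: [0.4126, 0.2221, 0.0581]
tool_rot: [0.983, 0.181, 0.0, -0.0]
ft_force: [0.6, 0.2, -0.3]
grip_width: 0.048
grip_force: 25.0
```

```bash
python3 go.py cy .057
```

```text
t 26.37 tool delta [0.0006 0.0001 0.0011] tooly [ 0.357 -0.934  0.   ] zaxis [ 0.  0. -1.] q1,q6 [0.25 1.46] F [ 0.59  0.21 -0.29]
```

Emit:
creep_tool --ticks '[{"xyz": [0,0,0.001]},{"xyz": [0,0,0.001]},{},{}]'

```text
time: 26.7
position: [0.4126, 0.2221, 0.0561]
tool_rot: [0.983, 0.181, 0.0, -0.0]
ft_force: [0.0, -0.1, 0.7]
grip_width: 0.0478
grip_force: 25.0
```

```bash
python3 go.py cy .057
```

```text
t 26.7 tool delta [ 0.0006  0.0001 -0.0009] tooly [ 0.357 -0.934  0.   ] zaxis [ 0.  0. -1.] q1,q6 [0.25 1.46] F [ 0.05 -0.11  0.69]
```

Emit:
creep_tool --ticks '[{"xyz": [0,0,0.0004]},{},{}]'

```text
time: 26.95
position: [0.4128, 0.2221, 0.056]
tool_rot: [0.983, 0.181, 0.0, -0.0]
ft_force: [-0.4, -1.3, 6.4]
grip_width: 0.0486
grip_force: 25.0
```

Emit:
creep_tool --ticks '[{},{},{},{},{},{}]' --jaw 0.075

```text
time: 27.45
position: [0.4124, 0.2221, 0.0554]
tool_rot: [0.983, 0.181, -0.0, 0.0]
ft_force: [-1.0, 0.0, 0.4]
grip_width: 0.0734
grip_force: 0.0
```

Emit:
creep_tool --ticks '[{"xyz": [0,0,-0.005]},{"xyz": [0,0,-0.01]},{"xyz": [0,0,-0.02]},{"xyz": [0,0,-0.025]},{"xyz": [0,0,-0.025]},{"xyz": [0,0,-0.025]},{"xyz": [0,0,-0.02]},{"xyz": [0,0,-0.015]},{"xyz": [0,0,-0.02]},{"xyz": [0,0,-0.02]},{},{}]'

```text
time: 28.45
position: [0.4128, 0.2222, 0.2416]
tool_rot: [0.983, 0.181, 0.001, -0.0]
ft_force: [0.1, -0.2, -0.6]
grip_width: 0.0748
grip_force: 0.0
```

Emit:
creep_tool --ticks '[{"xyz": [0,0.02,0]},{"xyz": [0,0.03,0]},{"xyz": [0,0.03,0]},{"xyz": [0,0.03,0]},{"xyz": [0,0.03,0]},{"xyz": [0,0.03,0]},{"xyz": [0,0.03,0]},{"xyz": [0,0.03,0]},{"xyz": [0,0.03,0]},{"xyz": [0,0.02,0]},{},{}]'

```text
time: 29.45
position: [0.5115, -0.04, 0.239]
tool_rot: [0.984, 0.18, -0.001, -0.001]
ft_force: [-0.8, -0.1, 0.0]
grip_width: 0.0747
grip_force: 0.0
```

Run:
```python
from rig import robot
import cv2,numpy as np
t=robot.camera("top")["img"][...,::-1]; s=robot.camera("side")["img"][...,::-1]
cv2.imwrite("pics/t9.png",cv2.convertScaleAbs(t,alpha=1.5)); 
cv2.imwrite("pics/s9.png",cv2.convertScaleAbs(s,alpha=1.5))
cv2.imwrite("pics/t9c.png",cv2.convertScaleAbs(cv2.resize(t[160:330,140:260],None,fx=3.5,fy=3.5,interpolation=2),alpha=1.5))
```

```text
(no output)
```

View pics/t9c.png

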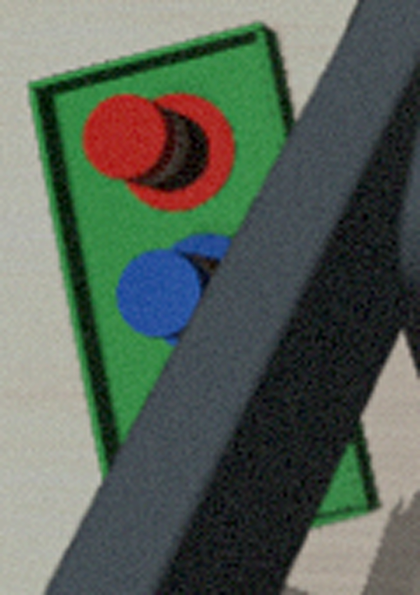

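View pics/s9.png

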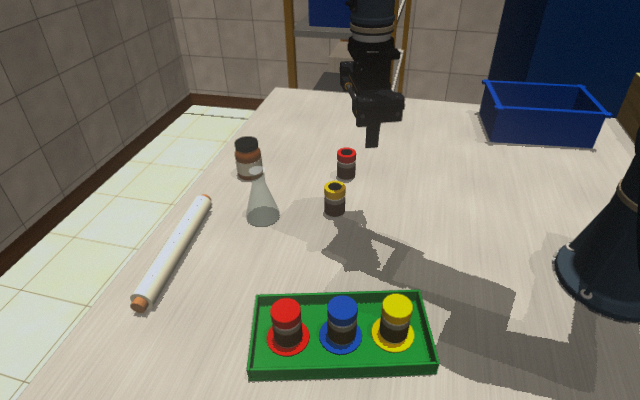

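All three jars stand centred on their coasters in the side view: red (287,335), blue (341,335), yellow (393,333). The stickered jars and the flask are where they were. I'll make a numeric check, then hand in.

Run:
```python
from h import *
for n,uv,c in(("r",(286,306),(.5867,.2693)),("b",(342.3,303.5),(.4997,.2457)),("y",(396.7,301.5),(.4132,.2222))):
    print(n,((atz("side",uv,.084)[:2]-c)*1000).round(1))
for n,uv,c in(("r",(175.5,198.7),(.5867,.2693)),("b",(185.4,243.2),(.4997,.2457))):
    print(n,((atz("top",uv,.084)[:2]-c)*1000).round(1))
from rig import robot
print(robot.hand_in())
```

```text
r [-0.9 -6.1]
b [-0.9 -7.6]
y [ 0.6 -7.2]
r [-1.5 -0. ]
b [-1.2 -2.1]
the job is handed in; nothing more can be done
None
```

The red, blue and yellow jars each stand upright on their own coaster, about 2 mm off centre by the top view for red and blue (yellow was hidden there) and 6–8 mm off for all three by a rougher side-view reading, against the 13 mm limit; the spoiled jars and flask look unmoved, and the job was handed in at about 30 s, with no verdict returned.

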